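Draw the blank home in the slide jig and lock it

ROBOT

A 6-joint arm with a two-finger parallel gripper is mounted at the origin on a cart in front of the work surface, level with it; the furniture and walls round the work are solid. World frame = base frame: x ahead of the robot, y to its left, z up, the work surface at z = 0. Lengths are in m, angles in rad, forces in N, time in s.
With the tool pointing down it reaches from about 0.275 to 0.75 m from the base axis. Payload 10.2 kg.
Tool frame: the origin (TCP) lies at the very end of the fingers, on their centre line; the grasp point (between the pads) lies 19 mm behind it; x points along the fingers, y is the direction in which the jaws open and shut, and the axes are right-handed (so a half turn about x gives the same grasp; the last joint's range is limited). The gripper opens to 88 mm and grips with 3 to 60 N. Pads are 18 mm wide; open, the fingers measure 123 mm over their backs; the gripper's body (75 mm by 187 mm) begins 45 mm behind the grasp point.
Start: joints at [-1.429, 0.313, 1.498, -0, 1.331, -0.223], TCP at [0.187, -0.49, 0.239] pointing down, gripper open.
Joint ranges: [-2.94, 2.94], [-0.97, 2.17], [0.19, 2.56], [-1.23, 4.37], [0.02, 3.11], [-2.88, 2.88]. Speed limits (rad/s): [2.39, 2.39, 3.01, 3.14, 3.14, 3.14].

INTERFACE

Orientations are given as [roll, pitch, yaw] about the fixed x, y, z axes, in that order (R = Rz(yaw) Ry(pitch) Rx(roll)).
In Python, from station import ctrl, cams, models gives the robot as it stands. Calls block until the motion is done:
- ctrl.move_pose(position, orientation): joint-space move of the TCP to a pose.
- ctrl.move_l(position, vel=0.15, rotation=None, guard=None): straight line of the TCP; rotation=None keeps the orientation; vel is the mean speed in m/s. With guard (N) it stops when the force on the tool has changed by that much, and returns True; else False.
- ctrl.set_joints(angles): joint-space move.
- ctrl.gripper_open() and ctrl.gripper_close(): open the fingers fully, or close them until they stop; the grip force is fixed at half the most.
- ctrl.sleep(seconds).
- ctrl.ik(position, orientation): joint angles nearest the present ones, or None.
- ctrl.sense(): the state.
- cams.read_camera(name): name is "side" or "top"; returns (picture, depth): 400x640x3 uint8, red, green, blue; 400x640 float32, m along the optical axis (not along the pixel's ray), 0 where there is no reading.
- cams.calibration(name): a dict with "camera_matrix" (3x3 intrinsics, pixels), "rvec" (rotation vector, rad) and "tvec" (3), from world to camera coordinates, as OpenCV has them. Camera axes: x right, y down, z forward; pixel columns grow to the right and rows downward; lengths in m; the calibration is good to about 2 mm. A picture is of the moment at which its call begins. calibration takes no time and is no camera call.
A pose or a line that the arm cannot do raises ctrl.PlanningError and nothing moves.
- ctrl.finish_job(): hands the job in, once; it reports no verdict.
Trained networks look in the newest picture that a camera, given by its name, has taken for a name from the list of things; names that differ only in an ending like _2 or _b are one class to them, and where a whole thing is asked for, a point or a joint stands for the part that bears it (a point fixed in the world has none). Each returns a list of dicts, best first, with "p" (0 to 1); they miss things now and then, are a little off and sometimes report something else, mostly with a low value. They report only what shows in the picture. A call takes as long as a camera call. They do not tell look-alikes from the thing itself.
- models.search_frame(camera, name): "position" ([x, y, z] in m, in world coordinates, good to about 4 mm: the middle of the surface that is visible of it).
- models.silhouettes(camera, name): "mask" (400x640 bool, what is visible of it).
- models.place_of(camera, name): "position" ([x, y, z] in m, in world coordinates, good to about 4 mm: a listed point, or the origin of a listed thing).
The state is a dict: "time_s": time; "qpos": joint angles; "qd": joint speeds; "tau": joint torques, N m; "ee_pos": TCP position; "ee_rot": TCP orientation; "force": force on the tool from outside, world axes, zero at the start; "ft_torque": the same for the moment, N m; "grip_width": opening from 0.0 (shut) to 1.0 (fully open).
Only numpy, scipy, OpenCV 4.12 (cv2) and the standard library are available. Lean on these libraries where they do the work, as an engineer would, in place of code of your own. Each camera call takes 0.05 s, during which the arm holds its last target.

TASK

Press lightly on top of the steel blank in the slide jig and draw it slowly toward you along the slideway until it is fully home against the front stop, without bearing down hard or knocking it against the stop. Then fold the keeper bar fully down behind it, so that the blank is locked in, and leave the things lying round the jig where they are.

Things in the scene. Friction and masses are not known exactly. Their poses are not given: they have to be found in the camera images.
- jig: Slide jig fixed to the bench: black base 220 (x) x 84 (y) x 20 mm; its slippery top, the slideway, is sprung: sinks 1 mm per 12 N, at most 2.5 mm. Origin: centre of its underside. x runs from front stop to rear cover: draw along -x, toward the robot; y to the left, z up. Aluminium guide rails at y +-22.75 to +-30.75, 5 mm high. Low steel cover over the rear, x 55 to 105, top 37.5 mm above the bench.
- blank_center (a point): Centre (half-way up) of the blank, a plain steel plate 120 x 44 x 6 mm, 180 to 350 g, loose and flat between the rails with 1.5 mm play, long side and axes along the jig's. Its top is 26 mm above the bench, 1 mm above rails and stop: its edges cannot be gripped. At the start it is 40 to 55 mm short of the stop, its rear end under the cover.
- home (a point): Where the blank's centre is when the blank lies against the front stop: jig (-35, 0, 23) mm, axes as the jig. The stop is an aluminium bar across the slideway, 5 mm high, its inner face at jig x = -95 mm.
- keeper (a joint): Angle (rad) of the keeper, a steel bar 10 x 62 x 9 mm hinged at the jig's left side about the jig's x. 0: folded down across the slideway, 2 mm behind the rear end of a blank that is home; pi/2: upright; starts at 2.1 to 2.3, leaning outward to the left. Stiff hinge (0.045 N m): stays where left. It cannot go down while the blank lies under it.
- keeper_hinge (a point): Middle of the keeper's hinge axis: jig (32, 36, 28) mm. Axes as the jig.
- keeper_end (a point): Free end of the keeper, 66 mm from the hinge axis; when folded down it lies at jig (32, -30, 28) mm. The bar's upper face is then 30 mm above the bench.
- multimeter: Bystander: multimeter, loose, 150x68x50, lying right of the jig on the bench (sizes in mm). Origin: centre of its underside.
- marker: Bystander: felt marker, loose, 15x134x15, lying in front of the jig on the bench (sizes in mm). Origin: centre of its underside.
- bearing_b: Bystander: ball bearing, loose, 62 across, 16 high, lying front left of the jig on the bench (sizes in mm). Origin: centre of its underside.
- torch: Bystander: pocket torch, loose, 40x116x41, lying behind the jig on the bench (sizes in mm). Origin: centre of its underside.
- tape_black: Bystander: roll of black tape, loose, 62 across, 19 high, lying back left of the jig on the bench (sizes in mm). Origin: centre of its underside.
- blank: The blank itself (see blank_center); origin: centre of its underside, axes as the jig.
- plunger (a point): Sprung plunger in the left rail, jig (-15, 22, 23) mm, in a block at y 32 to 41 whose top is 29 mm above the bench. It presses sideways on the blank with about 4 N, so the blank drags: it takes a pull of some 2 to 4 N, which fingers get by pressing down with about 8 to 15 N; less and they slip. Over 30 N of blank on jig is too much, also in striking the stop: draw at 40 mm/s or less.
Not all that is in view belongs to the job. There is more than one size of the blank; the job needs the larger.

How it is judged:
By the outcome, as a careful person would: the job done as asked, in the order asked, and still so for the second after the job is handed in, with the robot touching nothing.
It also fails if it takes over 58 s, if anything falls off the work surface, if the arm or the gripper's body presses on something with over 40 N, if the wrist force passes 120 N, or if a joint passes its speed limit or range.

## Working session

There is one attempt and no reset: what is moved stays moved. The work goes in short steps, each a Python script; the robot and the scene stay as the last script left them, time stands still between calls to the robot, and variables do not carry over. Pictures are saved under pics/ and viewed, and the job is handed in when it is done.

```bash
ls; mkdir -p pics; python3 - <<'E'
from station import ctrl,cams,models
import cv2,numpy as np
for n in ("side","top"):
    im,d=cams.read_camera(n); cv2.imwrite(f"pics/{n}0.png",im[:,:,::-1])
    c=cams.calibration(n); R=cv2.Rodrigues(np.array(c["rvec"]))[0]; print(n,-R.T@np.array(c["tvec"]).ravel(),c["camera_matrix"])
    for k in ("jig","blank_center","blank","home","keeper_hinge","keeper_end","plunger"):
        print(k,[(np.round(r["position"],4).tolist(),round(r["p"],2)) for r in models.place_of(n,k)][:3])
s=ctrl.sense();print(s["time_s"],s["ee_rot"],s["force"])
E
```

```text
pics
side [0.04253557 0.8629881  0.77112953] [[478.13151309   0.         326.11494904]
 [  0.         478.13151309 192.74547371]
 [  0.           0.           1.        ]]
jig [([0.5877, 0.0748, 0.0008], 0.56)]
blank_center [([0.5984, 0.071, 0.0226], 0.76), ([0.4747, -0.2169, -0.0016], 0.64)]
blank [([0.5947, 0.0734, 0.0171], 0.66), ([0.4651, -0.2167, 0.0], 0.52)]
home [([0.5526, 0.0762, 0.0237], 0.65)]
keeper_hinge [([0.6256, 0.1111, 0.032], 0.94)]
keeper_end [([0.6281, 0.1444, 0.0811], 0.53)]
plunger [([0.5765, 0.0991, 0.0235], 0.86)]
top [0.5179465  0.04332972 0.91739105] [[425.12170831   0.         318.11133816]
 [  0.         425.12170831 198.21218761]
 [  0.           0.           1.        ]]
jig [([0.5896, 0.0775, 0.0045], 0.67), ([0.4365, 0.1074, -0.0009], 0.47)]
blank_center [([0.5969, 0.0695, 0.0216], 0.6), ([0.465, -0.2191, 0.0041], 0.55)]
blank [([0.5935, 0.0723, 0.0185], 0.78), ([0.4672, -0.2179, 0.0015], 0.56), ([0.5844, 0.0769, 0.0044], 0.45)]
home [([0.5529, 0.08, 0.0222], 0.9)]
keeper_hinge [([0.6254, 0.1106, 0.0314], 0.94)]
keeper_end [([0.6297, 0.138, 0.0911], 0.61)]
plunger []
0.8 [-0.9040741   1.57076678  2.60231874] [-0.24869524 -0.04526545 -0.63811037]
```

View pics/top0.png

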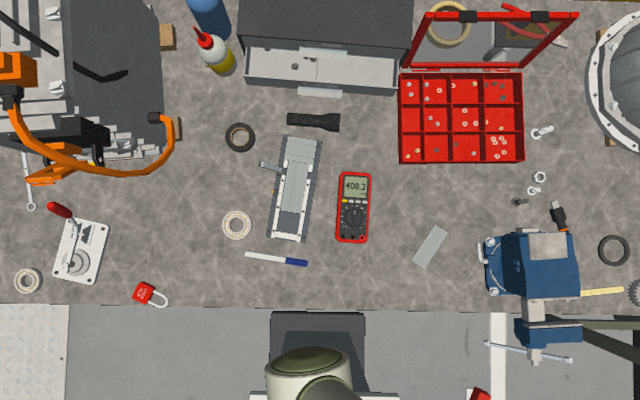

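View pics/side0.png

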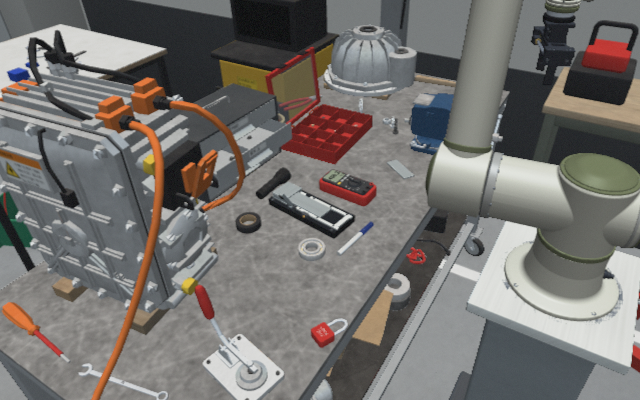

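```bash
python3 - <<'E'
import cv2
im=cv2.imread("pics/top0.png");c=im[130:260,255:385];cv2.imwrite("pics/topc.png",cv2.resize(c,(600,600),interpolation=cv2.INTER_CUBIC)) 
im=cv2.imread("pics/side0.png");c=im[120:270,400:600] if 0 else im[100:300,200:480];cv2.imwrite("pics/sidec.png",cv2.resize(c,(800,571),interpolation=cv2.INTER_CUBIC))
E
```

```text
(no output)
```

View pics/topc.png

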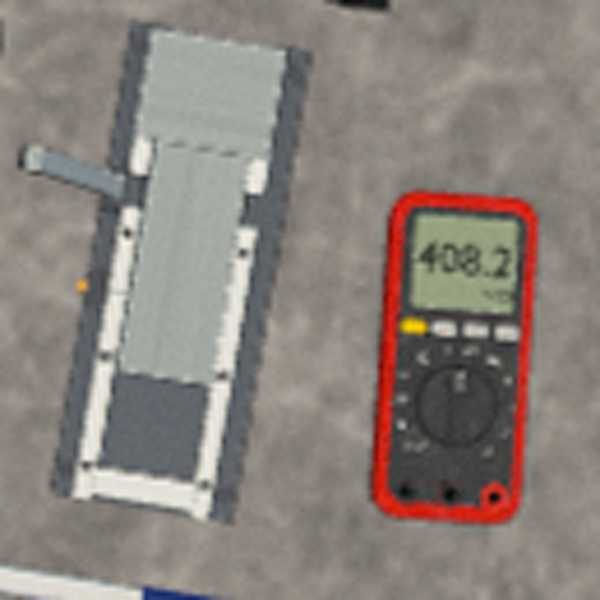

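View pics/sidec.png

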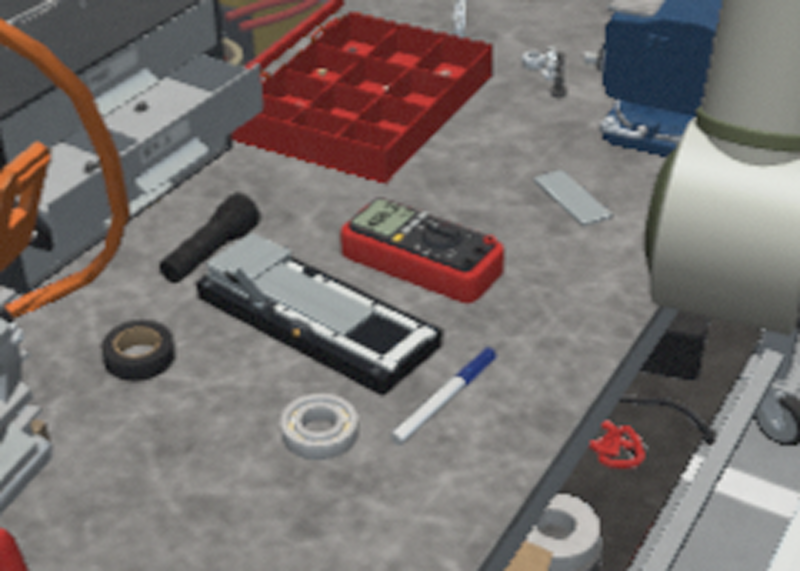

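The blank candidates are the plate in the jig at top pixel (292,182) and a loose plate at (430,246). The one in the jig between the rails fits the task, and the enlarged crop confirms it. The loose plate is a smaller look-alike. Next I'll fit the jig pose.

```bash
cat > h.py <<'E'
import cv2,numpy as np
from scipy.optimize import least_squares
def cal(cams,n):
    c=cams.calibration(n); return np.array(c["rvec"],float),np.array(c["tvec"],float),np.array(c["camera_matrix"],float)
def J2W(p,pts):
    pts=np.atleast_2d(np.array(pts,float)); x,y,a=p; c,s=np.cos(a),np.sin(a)
    return np.c_[x+c*pts[:,0]-s*pts[:,1],y+s*pts[:,0]+c*pts[:,1],pts[:,2]]
def proj(C,P): return cv2.projectPoints(np.array(P,float),C[0],C[1],C[2],None)[0].reshape(-1,2)
E
python3 - <<'E'
from station import ctrl,cams,models
from h import *
C=cal(cams,"top"); S=cal(cams,"side")
crop=np.array([(52,492),(232,522),(312,50),(135,22)],float); px=crop/(600/130)+[255,130]-0.4
J=np.array([(-110,42,20),(-110,-42,20),(110,-42,20),(110,42,20)])/1e3
r=least_squares(lambda p:(proj(C,J2W(p,J))-px).ravel(),[.59,.077,-.12]);print(r.x,r.fun.round(2))
# networks, fixed points
M=[((32,36,28),(.6255,.1109)),((-35,0,23),(.5528,.078)),((0,0,0),(.5887,.0762)),((-15,22,23),(.5765,.0991))]
f=lambda p:np.concatenate([J2W(p,np.array(m[0])/1e3)[0,:2]-m[1] for m in M])
q=least_squares(f,r.x);print(q.x,q.fun.round(4))
# mask-based
for n,CC in (("top",C),("side",S)):
  im,d=cams.read_camera(n)
  b=models.silhouettes(n,"blank")
  for m in b[:2]:
    v,u=np.nonzero(m["mask"]);print(n,m["p"],len(v),u.mean(),v.mean(),cv2.minAreaRect(np.c_[u,v].astype(np.float32)))
p=r.x
L=[]
def box(x0,x1,y0,y1,z): L.append([(x0,y0,z),(x1,y0,z),(x1,y1,z),(x0,y1,z)])
box(-110,110,-42,42,20);box(-105,-95,-22,22,25);box(55,105,-26,26,37.5);box(-95,55,22.75,30.75,25);box(-95,55,-30.75,-22.75,25)
L.append([(27,36,28),(37,36,28)])
for n,CC,o,sz,k in (("top",C,(255,130),(130,130),4.6),("side",S,(255,160),(110,80),7)):
  im,d=cams.read_camera(n);c=cv2.resize(im[o[1]:o[1]+sz[1],o[0]:o[0]+sz[0],::-1],None,fx=k,fy=k,interpolation=cv2.INTER_CUBIC)
  for b in L:
    g=((proj(CC,J2W(p,np.array(b)/1e3))+.5-o)*k).round().astype(int);cv2.polylines(c,[g],True,(0,0,255),1)
  cv2.imwrite(f"pics/{n}ov.png",c)
E
```

```text
[ 0.58503206  0.07407607 -0.14233088] [-0.21  0.07  0.27  0.2   0.26  0.16 -0.32 -0.45]
[ 0.58932174  0.0762642  -0.07189847] [-0.0017 -0.001   0.0016  0.0008  0.0006  0.0001 -0.0006  0.0002]
top 0.69 708 429.50141242937855 246.13135593220338 ((429.58154296875, 246.19134521484375), (16.988813400268555, 44.678558349609375), 33.231712341308594)
top 0.67 1046 294.6586998087954 186.9091778202677 ((294.84405517578125, 186.64678955078125), (21.417646408081055, 50.58848571777344), 9.865806579589844)
side 0.8 223 399.80269058295966 168.34080717488789 ((399.75006103515625, 168.25001525878906), (25.45584487915039, 9.192387580871582), 45.0)
side 0.75 491 309.79633401222 204.25458248472506 ((309.53460693359375, 204.4730682373047), (41.69429016113281, 13.335897445678711), 25.559967041015625)
```

View pics/topov.png

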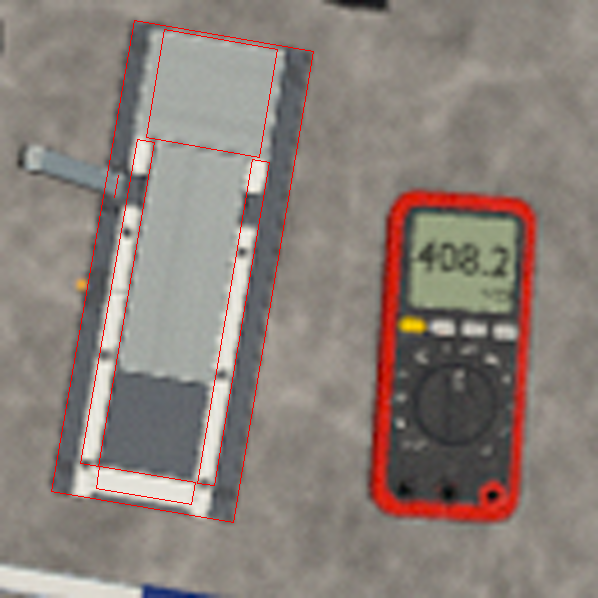

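View pics/sideov.png

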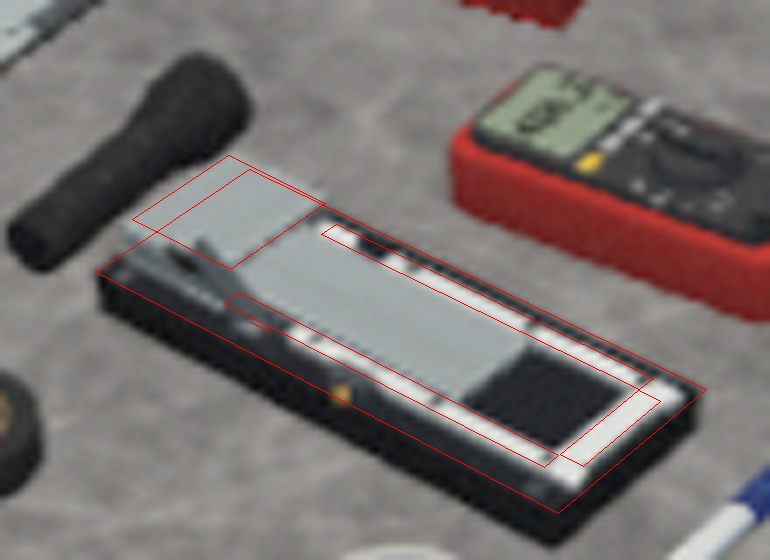

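The top view puts the jig at about (0.585, 0.074), yaw −0.14, and the side view suggests about 2 mm more in x, so I'll average them. Before moving I'll check heights along the way and the blank's front edge.

```bash
cat >> h.py <<'E'
P=np.array([.5865,.0745,-.142])
def orient(a,flip=False):
    from scipy.spatial.transform import Rotation as Ro
    s=-1 if flip else 1
    tx=np.array([0,0,-1.]);ty=s*np.array([np.cos(a),np.sin(a),0]);tz=np.cross(tx,ty)
    return Ro.from_matrix(np.c_[tx,ty,tz]).as_euler("xyz")
def jw(x,y,z): return J2W(P,np.array([x,y,z])/1e3)[0]
E
python3 - <<'E'
from station import ctrl,cams,models
from h import *
im,d=cams.read_camera("top");C=cal(cams,"top");R=cv2.Rodrigues(C[0])[0]
v,u=np.mgrid[:400,:640];K=C[2]
pc=np.stack([(u-K[0,2])/K[0,0]*d,(v-K[1,2])/K[1,1]*d,d],-1).reshape(-1,3)
w=((pc-C[1].ravel())@R).reshape(400,640,3)
ok=d>0
for y0 in np.arange(-.6,.35,.1):
  print(round(y0,1),[round(float(w[...,2][ok&(abs(w[...,1]-y0)<.05)&(abs(w[...,0]-x0)<.05)].max(initial=-1)),3) for x0 in (.2,.3,.4,.5,.6,.7)])
c=np.array([(120,372),(212,383)])/(600/130)+[255,130]-.4
for q in c:
  ray=R.T@np.array([(q[0]-K[0,2])/K[0,0],(q[1]-K[1,2])/K[1,1],1]);o=-R.T@C[1].ravel();X=o+ray*((.026-o[2])/ray[2])
  e=X[:2]-[.585,.0741];a=-.1423;print("front edge jig",np.array([[np.cos(a),np.sin(a)],[-np.sin(a),np.cos(a)]])@e)
for f in (0,1):
  for pt in ((-20,0,60),(-68,0,26),(29,110,60),(29,-10,30)):
    q=ctrl.ik(jw(*pt),orient(P[2],f)); print(f,pt,None if q is None else np.round(q,2))
E
```

```text
-0.6 [-0.791, 0.006, 0.019, 0.014, 0.006, 0.094]
-0.5 [-0.789, 0.153, 0.155, 0.144, 0.022, 0.071]
-0.4 [0.076, 0.155, 0.156, 0.153, 0.056, 0.072]
-0.3 [-0.792, 0.005, 0.132, 0.142, 0.046, 0.044]
-0.2 [-0.017, 0.007, 0.009, 0.011, 0.046, 0.045]
-0.1 [-0.692, 0.006, 0.006, 0.052, 0.041, 0.045]
-0.0 [0.222, 0.356, 0.017, 0.053, 0.042, 0.043]
0.1 [0.265, 0.284, 0.02, 0.03, 0.09, 0.043]
0.2 [-0.692, 0.005, 0.015, 0.021, 0.005, 0.023]
0.3 [-0.789, 0.015, 0.013, 0.005, 0.408, 0.419]
front edge jig [-0.0509168   0.02004526]
front edge jig [-0.04889131 -0.02189752]
0 (-20, 0, 60) [-0.07  0.61  1.55  0.    0.98  0.07]
0 (-68, 0, 26) [-0.06  0.58  1.71  0.    0.84  0.08]
0 (29, 110, 60) [0.1  0.77 1.26 0.   1.12 0.24]
0 (29, -10, 30) [-0.09  0.73  1.41  0.    0.99  0.05]
1 (-20, 0, 60) None
1 (-68, 0, 26) None
1 (29, 110, 60) None
1 (29, -10, 30) None<sys>:0: UserWarning: Gimbal lock detected. Setting third angle to zero since it is not possible to uniquely determine all angles.
```

```bash
python3 - 2>/dev/null <<'E'
from station import ctrl,cams,models
from h import *
s=ctrl.sense();p=s["ee_pos"]
ctrl.gripper_close(); 
ctrl.move_l([p[0],p[1],.30],vel=.15)
o=orient(P[2]);ctrl.move_pose(jw(-20,0,150),o)
ctrl.move_l(jw(-20,0,42),vel=.08);ctrl.sleep(.3)
s=ctrl.sense();f0=s["force"];print(s["time_s"],s["ee_pos"],jw(-20,0,42),f0,s["grip_width"])
g=ctrl.move_l(jw(-20,0,24.5),vel=.01,guard=5)
s=ctrl.sense();print(g,s["time_s"],s["ee_pos"],np.array(s["force"])-f0)
ctrl.sleep(.2);s=ctrl.sense();print(s["ee_pos"],np.array(s["force"])-f0);np.save("f0.npy",f0)
for n in ("side","top"):
  im,d=cams.read_camera(n);im=im[100:300,200:480] if n=="side" else im[130:260,230:400]
  cv2.imwrite(f"pics/{n}1.png",cv2.resize(im[:,:,::-1],None,fx=2.8 if n=="side" else 4,fy=2.8 if n=="side" else 4,interpolation=cv2.INTER_CUBIC))
E
```

```text
7.2917 [0.56676397 0.07731212 0.04214743] [0.5667013  0.07733047 0.042     ] [ 0.42349189  0.28053479 -0.03052355] 0.007803281682035419
True 8.7417 [0.56682153 0.07731268 0.02616093] [-1.75533756 -0.47564674  5.66019009]
[0.56680512 0.07731371 0.02619183] [-0.71456163 -0.79364284  5.0272406 ]
```

View pics/side1.png

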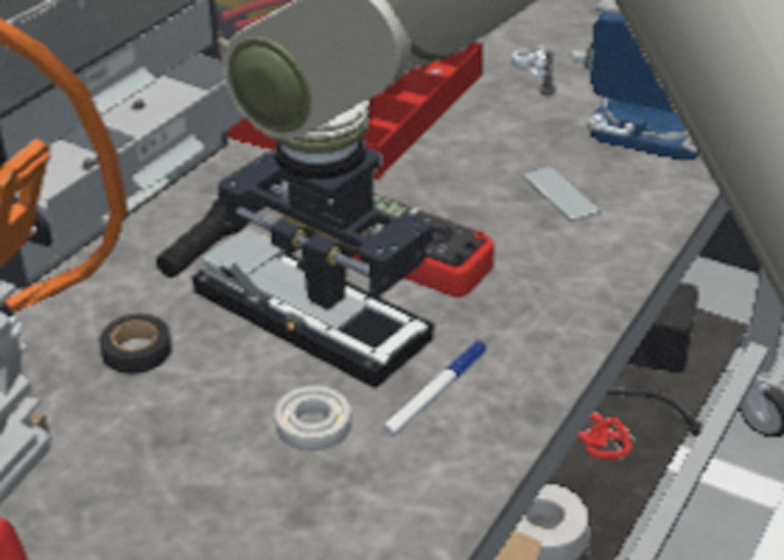

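The fingertips rest on the blank at about (322,285) in the side view, with 5 N on it. I'll bring that up to about 11 N and draw in short segments, watching the force.

```bash
python3 - 2>/dev/null <<'E'
from station import ctrl,cams,models
from h import *
f0=np.load("f0.npy")
def F():
    a=[]
    for _ in range(3): ctrl.sleep(.03);a.append(ctrl.sense()["force"])
    f=np.mean(a,0)-f0;c,s=np.cos(P[2]),np.sin(P[2]);return np.array([c*f[0]+s*f[1],-s*f[0]+c*f[1],f[2]])
z=ctrl.sense()["ee_pos"][2]
for i in range(6):
    f=F()
    if f[2]>10.5: break
    z-=min(.0004,max(.0001,(11.5-f[2])/12000));ctrl.move_l([*jw(-20,0,0)[:2],z],vel=.004)
print(z,f.round(2),ctrl.sense()["time_s"])
x=-20
for i in range(3):
    x-=8; ctrl.move_l([*jw(x,0,0)[:2],z],vel=.016)
    f=F();print(x,f.round(2),round(z,5),ctrl.sense()["ee_pos"].round(4) if hasattr(ctrl.sense()["ee_pos"],"round") else "")
    z+=np.clip((f[2]-11.5)/12000,-.0003,.0004)
np.save("xz.npy",[x,z]);print(ctrl.sense()["time_s"])
im,d=cams.read_camera("side");cv2.imwrite("pics/side2.png",cv2.resize(im[160:250,250:370,::-1],None,fx=6,fy=6,interpolation=cv2.INTER_CUBIC))
E
```

```text
0.024507774996933053 [-1.75 -0.84  9.99] 11.1417
-28 [ 0.33 -1.15  9.98] 0.02451 [0.5601 0.0783 0.0258]
-36 [ 0.21 -0.51 11.15] 0.02438 [0.5522 0.0794 0.0257]
-44 [ 0.19 -0.36 11.18] 0.02435 [0.5443 0.0806 0.0257]
13.3917
```

View pics/side2.png

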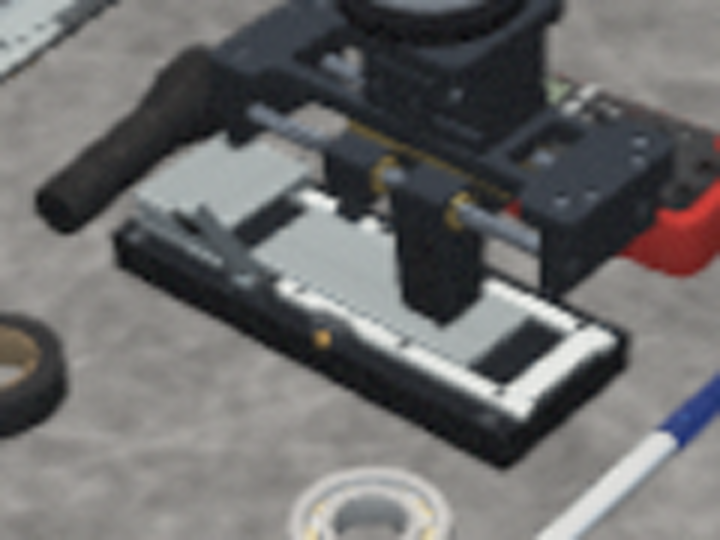

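The blank is following: a gap has opened behind it, at about (270,235) in the crop. I'll continue, and slow down near the stop.

```bash
python3 - 2>/dev/null <<'E'
from station import ctrl,cams,models
from h import *
f0=np.load("f0.npy");x,z=np.load("xz.npy")
def F():
    a=[]
    for _ in range(3): ctrl.sleep(.03);a.append(ctrl.sense()["force"])
    f=np.mean(a,0)-f0;c,s=np.cos(P[2]),np.sin(P[2]);return np.array([c*f[0]+s*f[1],-s*f[0]+c*f[1],f[2]])
for dx,v in [(8,.015),(6,.012),(3,.008),(2,.008),(2,.008),(2,.008),(2,.008)]:
    x-=dx; ctrl.move_l([*jw(x,0,0)[:2],z],vel=v)
    f=F();e=ctrl.sense()["ee_pos"]-P.tolist()[0]*0;ej=(np.array(e[:2])-P[:2])@[np.cos(P[2]),np.sin(P[2])]
    print(x,f.round(2),round(z,5),round(ej*1e3,2))
    z+=np.clip((f[2]-11.5)/12000,-.0002,.0004)
    if f[0]>2.5: break
np.save("xz.npy",[x,z]);print(ctrl.sense()["time_s"])
im,d=cams.read_camera("side");cv2.imwrite("pics/side3.png",cv2.resize(im[160:250,250:370,::-1],None,fx=6,fy=6,interpolation=cv2.INTER_CUBIC))
E
```

```text
-52.0 [ 0.43 -0.99 10.74] 0.02433 -50.56
-58.0 [ 0.26 -0.32 11.2 ] 0.02426 -56.47
-61.0 [ 0.49 -0.44 11.05] 0.02424 -59.45
-63.0 [ 1.   -0.78 10.93] 0.0242 -61.41
-65.0 [ 1.27 -0.48 11.2 ] 0.02415 -63.4
-67.0 [ 1.75 -0.34 11.58] 0.02413 -65.12
-69.0 [ 2.08 -0.59 10.85] 0.02413 -67.06
17.6
```

View pics/side3.png

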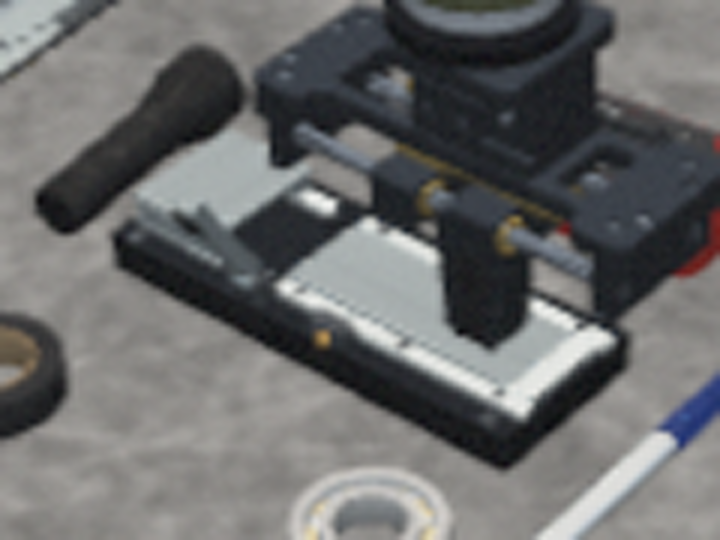

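```bash
python3 - 2>/dev/null <<'E'
from station import ctrl,cams,models
from h import *
f0=np.load("f0.npy");x,z=np.load("xz.npy")
def F():
    a=[]
    for _ in range(3): ctrl.sleep(.03);a.append(ctrl.sense()["force"])
    f=np.mean(a,0)-f0;c,s=np.cos(P[2]),np.sin(P[2]);return np.array([c*f[0]+s*f[1],-s*f[0]+c*f[1],f[2]])
for dx,v in [(2,.008),(2,.008)]:
    x-=dx; ctrl.move_l([*jw(x,0,0)[:2],z],vel=v)
    f=F();e=ctrl.sense()["ee_pos"];ej=(np.array(e[:2])-P[:2])@[np.cos(P[2]),np.sin(P[2])]
    print(x,f.round(2),round(z,5),round(ej*1e3,2))
    z+=np.clip((f[2]-11.5)/12000,-.0002,.0004)
e=ctrl.sense()["ee_pos"]
ctrl.move_l([e[0],e[1],.032],vel=.01)
ctrl.move_l([*jw(x,0,0)[:2],.15],vel=.12)
ctrl.move_l(jw(25,115,150),vel=.15)
print(ctrl.sense()["time_s"])
for n,o in (("side",(160,250,250,370)),("top",(130,250,245,345))):
  im,d=cams.read_camera(n);cv2.imwrite(f"pics/{n}4.png",cv2.resize(im[o[0]:o[1],o[2]:o[3],::-1],None,fx=5,fy=5,interpolation=cv2.INTER_CUBIC))
E
```

```text
-71.0 [ 2.09 -0.19 10.85] 0.02408 -69.0
-73.0 [ 2.56 -0.77 11.2 ] 0.02403 -70.93
21.9167
```

View pics/side4.png

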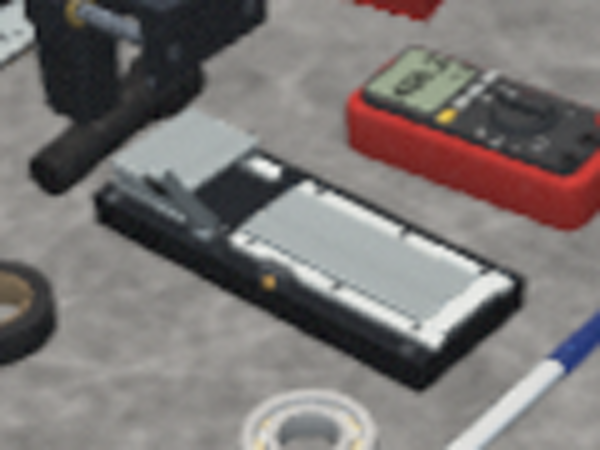

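View pics/top4.png

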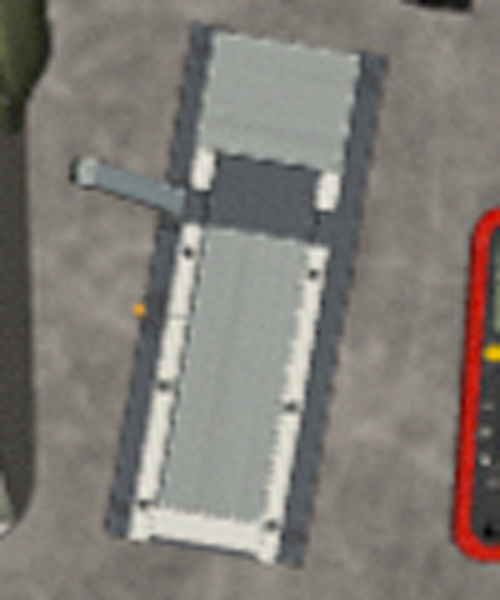

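The blank lies against the stop with no dark gap at (210,510) in the top crop, and Fx levelled off at about 2 to 2.5 N as the fingers slipped. Now the keeper: its root is at (180,200) and its end at (88,170) in that crop.

```bash
python3 - 2>/dev/null <<'E'
from station import ctrl,cams,models
from h import *
def rep(t,g=None):
    s=ctrl.sense();print(t,g,round(s["time_s"],1),np.round(s["ee_pos"],4),np.round(s["force"]-np.load("f0.npy"),1))
ctrl.move_l(jw(27,115,62),vel=.12);rep("down")
g=ctrl.move_l(jw(27,60,62),vel=.05,guard=12);rep("a",g)
if not g:
    g=ctrl.move_l(jw(27,11,62),vel=.05,guard=12);rep("b",g)
for n,o in (("side",(140,250,230,370)),("top",(130,250,245,345))):
  im,d=cams.read_camera(n);cv2.imwrite(f"pics/{n}5.png",cv2.resize(im[o[0]:o[1],o[2]:o[3],::-1],None,fx=5,fy=5,interpolation=cv2.INTER_CUBIC))
E
```

```text
down None 22.9 [0.63   0.1846 0.0629] [-0.7 -0.5  0.4]
a False 24.1 [0.6216 0.1302 0.0619] [ 0.8 -0.9  0.3]
b False 25.3 [0.6148 0.0817 0.062 ] [-1.  -0.4  1. ]
```

View pics/side5.png

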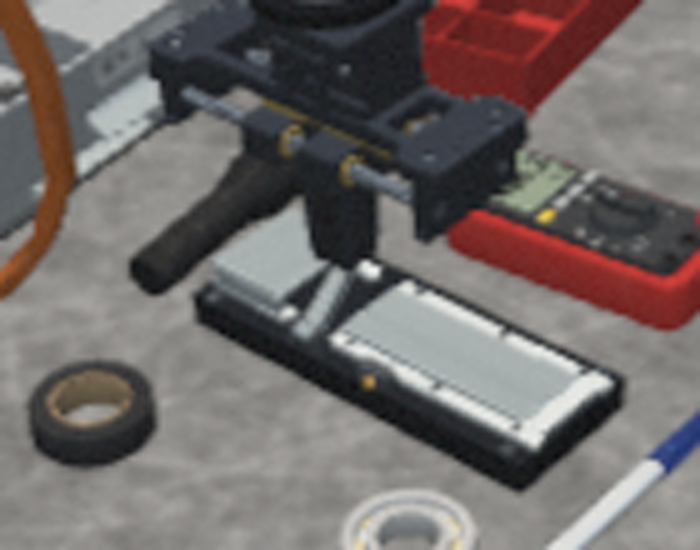

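The keeper has come over and leans inward under the fingers, at about (325,295). Now I'll push it down.

```bash
python3 - 2>/dev/null <<'E'
from station import ctrl,cams,models
from h import *
f0=np.load("f0.npy")
def rep(t,g=None):
    s=ctrl.sense();print(t,g,round(s["time_s"],1),np.round(s["ee_pos"],4),np.round(s["force"]-f0,1))
g=ctrl.move_l(jw(28,0,45),vel=.04,guard=12);rep("c",g)
if not g: g=ctrl.move_l(jw(29,-8,33),vel=.03,guard=12);rep("d",g)
g=ctrl.move_l(jw(29,-8,27),vel=.008,guard=8);rep("e",g)
ctrl.sleep(.2);rep("f")
e=ctrl.sense()["ee_pos"];ctrl.move_l([e[0],e[1],.15],vel=.1)
ctrl.move_l([.45,-.15,.25],vel=.2)
rep("g")
for n,o in (("side",(140,250,230,370)),("top",(130,250,245,345))):
  im,d=cams.read_camera(n);cv2.imwrite(f"pics/{n}6.png",cv2.resize(im[o[0]:o[1],o[2]:o[3],::-1],None,fx=5,fy=5,interpolation=cv2.INTER_CUBIC))
  cv2.imwrite(f"pics/{n}6f.png",im[:,:,::-1])
  for k in ("keeper_end","blank_center"): print(n,k,[(np.round(r["position"],4).tolist(),round(r["p"],2)) for r in models.place_of(n,k)][:2])
print("expect",jw(32,-30,28),jw(-35,0,23))
E
```

```text
c False 26.0 [0.6142 0.0704 0.0449] [-0.3 -0.7  0.2]
d False 26.7 [0.614  0.0624 0.0329] [-0.4 -0.7 -0.3]
e True 27.2 [0.6142 0.0624 0.0304] [-2.  -0.9  6.1]
f None 27.4 [0.6142 0.0625 0.0303] [-2.3  0.4  5.4]
g None 30.3 [ 0.4502 -0.1495  0.2497] [-0.1 -0.   0.9]
side keeper_end [([0.6122, 0.0437, 0.0234], 0.58)]
side blank_center [([0.5493, 0.0771, 0.0209], 0.91), ([0.5039, 0.1993, -0.0], 0.6)]
top keeper_end [([0.6099, 0.0394, 0.0327], 0.73)]
top blank_center [([0.5534, 0.0819, 0.0213], 0.88), ([0.4699, -0.2193, 0.0041], 0.86)]
expect [0.61393222 0.04027321 0.028     ] [0.55185228 0.07945331 0.023     ]
```

View pics/side6.png

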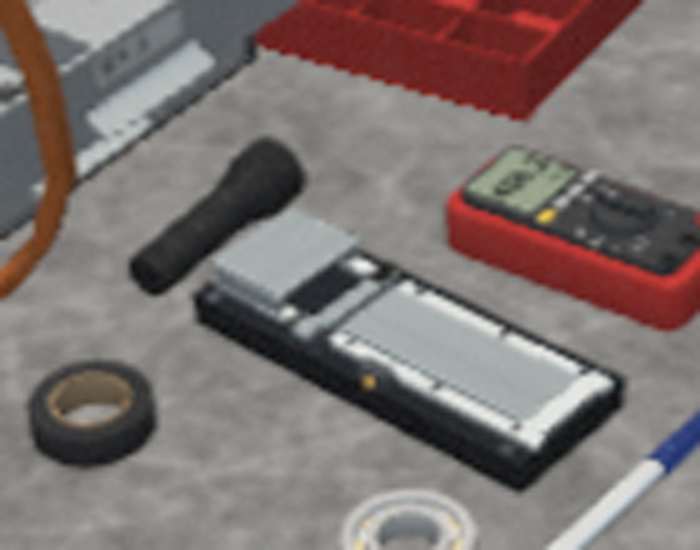

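View pics/top6.png

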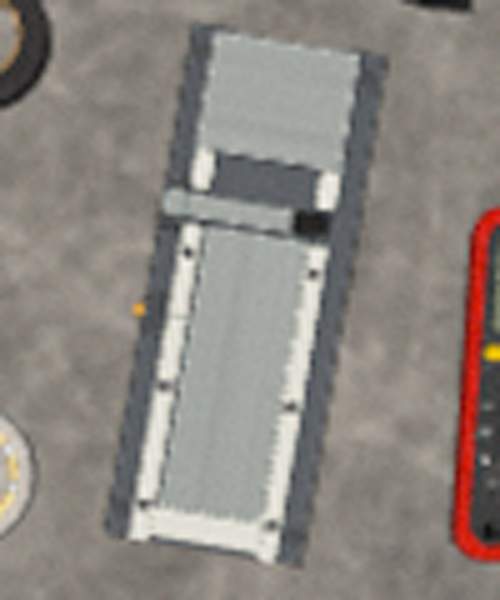

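View pics/top6f.png

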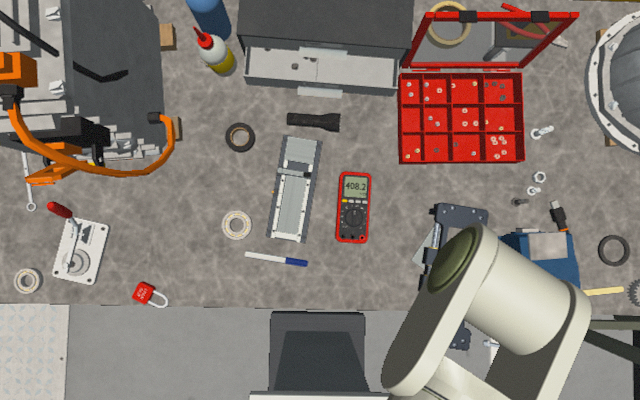

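```bash
python3 - <<'E'
from station import ctrl
ctrl.finish_job();print(ctrl.sense()["time_s"])
E
```

```text
the job is handed in; nothing more can be done
the job is handed in; nothing more can be done
```

The blank is home against the front stop and the keeper is folded down behind it. I handed the job in at about 30.5 s of the 58 s allowed; no verdict is reported.

**Drawing the blank:** I pressed with closed fingertips at about 10–11.6 N and drew at mean speeds of 8–16 mm/s. The blank travelled about 45 mm to the stop. I ran on at the same light pressure, and the backward force rose to about 2–2.5 N while the fingers kept moving, so they were slipping on a blank that could go no further. The top picture shows no gap at the stop.

**Folding the keeper:** I swept it over from the left and pressed it down. The fingertips stopped at 30.3 mm above the bench with 5–6 N, against the expected 30 mm for the bar's upper face.

**Last checks:**
- **Keeper and blank:** both pictures show the keeper flat across the slideway behind the blank. The networks' positions for the blank centre and keeper end agree with the expected ones to within their accuracy of about 4 to 5 mm.
- **Things round the jig:** by eye, they are where they were.
- **Robot:** it stood clear, touching nothing.

**What disagreed:** the top and side cameras differed by about 2 mm on the jig's position. The networks' points alone gave a yaw of −0.07 rad, against −0.14 rad from the jig's outline. I averaged the positions, used the outline yaw, and relied on contact forces for the stop and the keeper.

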